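# Unlatch the bottle pen and hold its gate wide

### The arm

A 6-joint arm with a two-finger parallel gripper is mounted at the origin on a cart in front of the work surface, level with it; the furniture and walls round the work are solid. World frame = base frame: x ahead of the robot, y to its left, z up, the work surface at z = 0. Lengths are in m, angles in rad, forces in N, time in s.
With the tool pointing down it reaches from about 0.275 to 1 m from the base axis. Payload 8.4 kg.
Tool frame: the origin (TCP) lies on the centre line of the jaws, within the pads' length; the fingertips stand 17 mm ahead of it and the grasp point (between the pads) lies 2 mm behind it (bot.tcp_to_tips is the z of the fingertips in the tool frame, in m); z points along the fingers, y is the line along which they close (so a half turn about z gives the same grasp; the last joint's range is limited). The gripper opens to 85 mm and grips with 20 to 120 N. Pads are 22 mm wide; open, the fingers measure 114 mm over their backs; the gripper's body (76 mm by 85 mm) begins 54 mm behind the grasp point. The pads swing forward as they close: fully open they stand 13 mm farther back than shut.
Start: joints at [-1.279, 0.353, 1.633, -0, 1.155, -0.002], TCP at [0.181, -0.598, 0.248] pointing down, gripper open.
Joint ranges: [-2.63, 2.63], [-0.92, 2.1], [0.06, 2.66], [-1.3, 4.44], [0, 2.69], [-3.02, 3.02]. Speed limits (rad/s): [2.22, 2.22, 2.79, 3.14, 3.14, 3.14].

### API

Orientations are given as a unit quaternion [x, y, z, w].
In Python, from workcell import bot, hand, kinematics, get_obs, vision, hand_in gives the robot as it stands. The module is installed in compiled form; this text tells all that it offers. Calls block until the motion is done:
- bot.reach(position, orientation): joint-space move of the TCP to a pose.
- bot.servo_line(position, ori=None, velocity=0.15): straight line of the TCP; ori=None keeps the orientation; velocity is the mean speed in m/s.
- bot.goto_joints(angles): joint-space move.
- hand.move_gripper(opening, strength=None): finger opening in m; strength is the grip in N (None keeps the last); returns when the fingers have stopped.
- bot.dwell(seconds).
- kinematics.solve_ik(position, orientation): joint angles nearest the present ones, or None.
- get_obs(): the state.
- vision.read_camera(name): name is "scene" or "top"; returns a dict with "frame" (420x560x3 uint8, red, green, blue), "intrinsics" (3x3 intrinsics, pixels), "view" (4x4, takes a point from world to camera coordinates). Camera axes: x right, y down, z forward; pixel columns grow to the right and rows downward; lengths in m; the calibration is good to about 2 mm. A picture is of the moment at which its call begins. There is no depth.
A pose or a line that the arm cannot do raises bot.IKError and nothing moves.
- hand_in(): hands the job in; it is judged then, once.
The state is a dict: "time_s": time; "joint_pos": joint angles; "joint_vel": joint speeds; "joint_efforts": joint torques, N m; "position": TCP position; "orientation": TCP orientation; "wrist_force": force on the tool from outside, world axes, zero at the start; "ft_torque": the same for the moment, N m; "gripper_width": finger opening in m; "grip_force": force on a finger pad.
Only numpy, scipy, OpenCV 4.12 (cv2) and the standard library are available. Lean on these libraries where they do the work, as an engineer would, in place of code of your own. Each camera call takes 0.05 s, during which the arm holds its last target. There are 200 camera calls.

### The job

The filled bottles are to be lifted out of the pen: squeeze the catch farther from the gate fully home first, then the catch next to the gate, each until its ribbed tab meets its fixed ear. Then take the gate by its upright grip post, swing it out past its detent until it stands about square to the pen's front (or further), and finish still holding it wide open there by the post, for the gate swings back if let go. Leave the bottles and everything else on the desk where they are.

Things in the scene. Friction and masses are not known exactly. Their poses are not given: they have to be found in the camera images.
- pen: fixed open-topped metal bottle pen on the desk. Origin on the desk under the shut gate; z up, -x its front, -y its hinge side. Base plate 4 mm thick, x 5 to 165, y +-95 mm; rails 130 mm high. At its +y side the grey latch housing, x -30 to 26, y 93 to 221 mm, top at z 130 mm; on top two catches, each a ribbed moving tab and a plain fixed ear, squeezed together from above
- cross_tab (a point): middle of the moving tab of the cross catch, the pair farther from the gate: plate 10 mm thick (x), 24 mm wide (y), z 130 to 175 mm. It slides along the pen's +x (away from the front) towards its ear. At rest at pen x -10, y 195 mm
- cross_ear (a point): middle of the fixed ear of the cross catch: plate 8 mm thick (x), 24 mm wide (y), z 130 to 175 mm, at pen x +15, y 195 mm. Squeezed together the pair is 19 to 22 mm thick, at rest 34 mm
- cross_catch (a joint): travel of the cross catch's tab: 0 locked, 0.014 fully squeezed. It locks the bolt catch until moved at least 8 mm. About 4 N of friction; it stays where it is left
- bolt_tab (a point): middle of the moving tab of the bolt catch, the pair next to the gate: plate 10 mm thick (y), 24 mm wide (x), z 130 to 175 mm. It slides along the pen's +y (away from the gate) towards its ear and draws the bolt from across the gate's front. At rest at pen x -6, y 118 mm
- bolt_ear (a point): middle of the fixed ear of the bolt catch: plate 8 mm thick (y), 24 mm wide (x), z 130 to 175 mm, at pen x -6, y 143 mm. Squeezed together the pair is 19 to 22 mm thick, at rest 33 mm
- bolt_catch (a joint): travel of the bolt catch's tab: 0 bolted, 0.014 fully squeezed; blocked at about 3 mm while the cross catch is locked. The gate is free from about 10 mm. About 4 N of friction; it stays where it is left
- grip_mid (a point): middle of the grip (z 150 mm) of the round upright black grip post, 18 mm across, on top of the gate's free end, grip from z 122 to 178 mm; pinch it from above from any side. Its axis lies 145 mm from the hinge line (shut: pen x 0, y 65 mm). It turns with the gate
- gate_hinge (a point): point on the gate's upright hinge line (fixed), at z 150 mm; at pen x 0, y -80 mm
- gate (a joint): angle of the 160 mm wide barred gate: 0 shut, growing as it swings out of the front (from above the post goes anticlockwise about the hinge, from pen +y towards pen -x), 1.57 square to the front, stop at 1.75. Sprung detent from about 0.25 to 0.95 (some 3 to 6 N at the post); a spring pulls it shut all the way (2.3 N at the post when wide), so if let go it swings back
- bottle_a: oil bottle 69 mm across, 269 mm tall, standing in the pen behind the gate (labelled); origin at the centre of its underside
- bottle_b: oil bottle 69 mm across, 269 mm tall, standing in the pen behind the gate beside the other (no label); which of the two is nearer the hinge varies; origin at the centre of its underside
- cap_box: box of caps, 146 x 120 x 66 mm, standing loose on the desk; origin under its middle
- label_roll: roll of labels, 67 mm across, 45 mm high, loose on the desk; origin under its middle
- loose_cap_1: white bottle cap, 31 mm across, 20 mm high, loose on the desk; origin under its middle
- loose_cap_2: white bottle cap, 31 mm across, 20 mm high, loose on the desk; origin under its middle
- scissors: scissors, 157 x 54 x 8 mm, lying on the desk; origin under their middle

How it is judged:
By the outcome, as a careful person would: the job done as asked, in the order asked, and still so for the second after the job is handed in, while the arm keeps its last pose, push and grip.
It also fails if it takes over 56 s, if anything falls off the work surface, if the arm or the gripper's body presses on something with over 40 N, if the wrist force passes 120 N, or if a joint passes its speed limit or range.

## Working session

There is one attempt and no reset: what is moved stays moved. The work goes in short steps, each a Python script; the robot and the scene stay as the last script left them, time stands still between calls to the robot, and variables do not carry over. Pictures are saved under pics/ and viewed, at most 10 in all, crops included, and the job is handed in when it is done.

```bash
mkdir -p pics; python3 - <<'E'
from workcell import vision,get_obs
import cv2,numpy as np
for n in("scene","top"):
    c=vision.read_camera(n); cv2.imwrite(f"pics/{n}0.png",cv2.resize(c["frame"][:,:,::-1],(800,600),interpolation=cv2.INTER_CUBIC)); np.savez(n+"0.npz",**c)
    cv2.imwrite(f"pics/{n}_raw.png",c["frame"][:,:,::-1])
    print(n,np.round(c["intrinsics"],1).tolist(),np.round(c["view"],3).tolist())
o=get_obs();print(o["time_s"],o["orientation"],o["position"])
E
```

```text
scene [[503.2, 0.0, 276.2], [0.0, 503.2, 205.9], [0.0, 0.0, 1.0]] [[-0.51, -0.86, 0.014, 0.295], [-0.434, 0.243, -0.868, 0.314], [0.742, -0.449, -0.497, 1.059], [0.0, 0.0, 0.0, 1.0]]
top [[434.9, 0.0, 288.5], [0.0, 434.9, 205.9], [0.0, 0.0, 1.0]] [[-0.029, -1.0, 0.011, 0.007], [-0.994, 0.028, -0.103, 0.522], [0.102, -0.014, -0.995, 1.378], [0.0, 0.0, 0.0, 1.0]]
0.1 [ 9.89230616e-01  1.46364052e-01 -8.35034323e-05 -5.88659326e-04] [ 0.18086284 -0.59786252  0.24766367]
```

View pics/scene0.png

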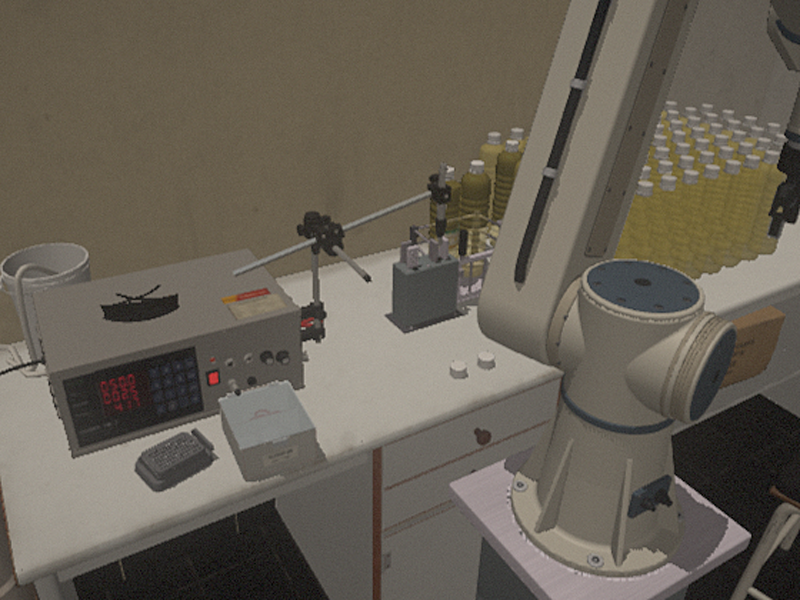

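View pics/top0.png

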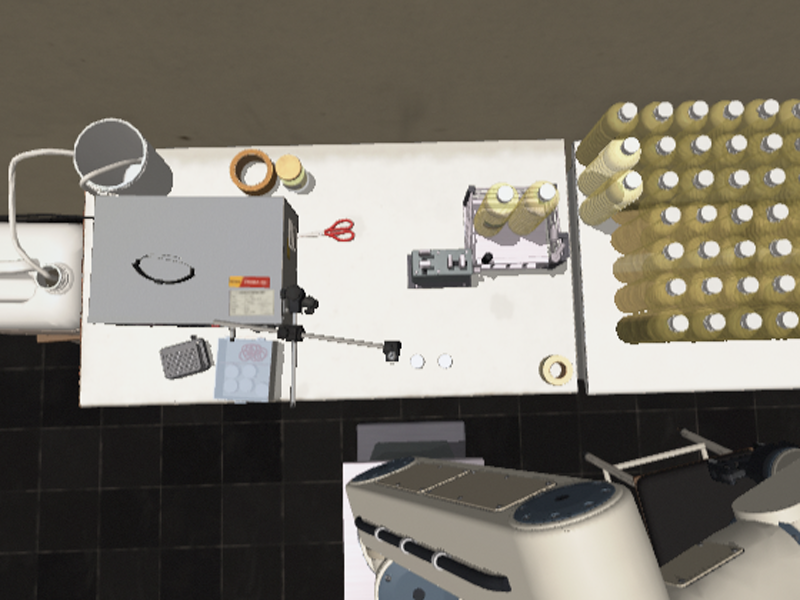

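The top view shows the pen at about (410–570, 180–285), front towards the robot. The latch housing is at (440, 268), the black post at (487, 258), and a stand with a boom ends at (392, 350). Zooming in on both views.

```bash
python3 - <<'E'
import cv2,numpy as np
t=cv2.imread("pics/top_raw.png")[165:210,275:405]; s=cv2.imread("pics/scene_raw.png")[105:235,260:370]
cv2.imwrite("pics/topc.png",cv2.resize(t,None,fx=6,fy=6,interpolation=cv2.INTER_CUBIC))
cv2.imwrite("pics/scenec.png",cv2.resize(s,None,fx=4.6,fy=4.6,interpolation=cv2.INTER_CUBIC))
E
```

```text
(no output)
```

View pics/topc.png

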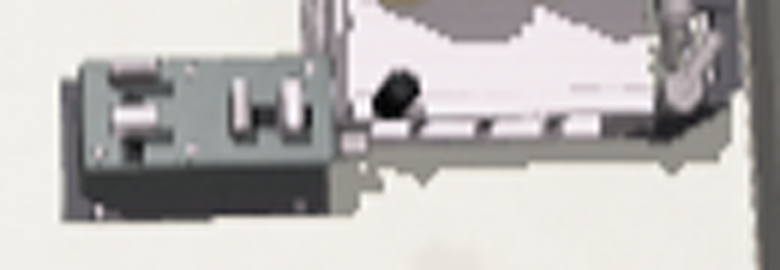

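View pics/scenec.png

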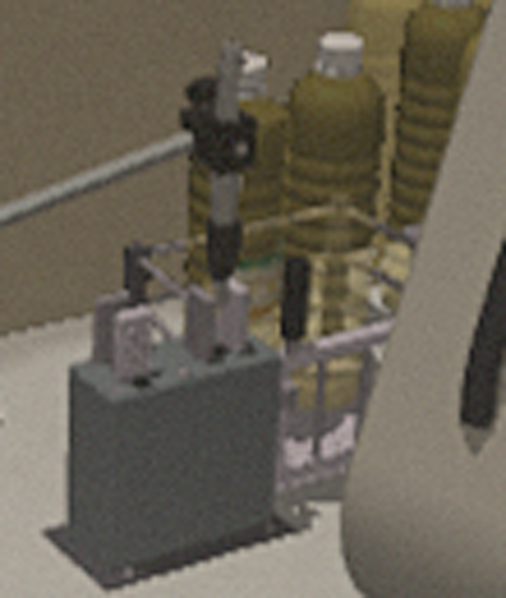

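The top crop shows the housing top with corners near (82,60), (325,52), (332,160), (82,168). Tab and ear tops are at cross (133,118)/(133,72) and bolt (290,105)/(240,105), and the post top is at (400,85). The scene crop shows the boom head at (220,130), so I'll fit the pen pose and triangulate the boom.

```bash
cat > h.py <<'E'
import numpy as np,cv2
C={n:dict(np.load(n+"0.npz")) for n in("scene","top")}
def ray(n,u,v):
    c=C[n];R=c["view"][:3,:3];t=c["view"][:3,3]
    return -R.T@t, R.T@np.linalg.solve(c["intrinsics"],[u,v,1])
def onz(n,u,v,z):
    o,d=ray(n,u,v);return o+d*(z-o[2])/d[2]
def tri(a,b):
    A=[];B=[]
    for o,d in(a,b):
        d=d/np.linalg.norm(d);P=np.eye(3)-np.outer(d,d);A.append(P);B.append(P@o)
    p=np.linalg.solve(sum(A),sum(B)); return p,[np.linalg.norm(P@p-q) for P,q in zip(A,B)]
def proj(n,p):
    c=C[n];q=c["intrinsics"]@(c["view"][:3,:3]@p+c["view"][:3,3]);return q[:2]/q[2]
E
python3 - <<'E'
from h import *
from scipy.optimize import least_squares
im=C["top"]["frame"];hsv=cv2.cvtColor(im,cv2.COLOR_RGB2HSV)
sub=im[165:210,275:405].astype(int)
print("housing px",sub[20,25],sub[24,35],"side",sub[32,30])
tc=lambda x,y:(275+(x-2.5)/6,165+(y-2.5)/6)
# housing top by colour
ref=sub[23,33]; m=((abs(sub-ref).sum(2)<45)).astype(np.uint8); m[:,56:]=0
m=cv2.morphologyEx(m,cv2.MORPH_CLOSE,np.ones((7,7)))
cs,_=cv2.findContours(m,0,2);c=max(cs,key=cv2.contourArea)
P=np.array([onz("top",275+p[0][0],165+p[0][1],.13)[:2] for p in c],np.float32)
r=cv2.minAreaRect(P*1000);print("rect",r,"want 56x128")
L=[(82,60,.13,26,221),(325,52,.13,26,93),(332,160,.13,-30,93),(82,168,.13,-30,221),
 (133,118,.175,-10,195),(133,72,.175,15,195),(290,105,.175,-6,118),(240,105,.175,-6,143),(402,82,.178,0,65)]
W=np.array([onz("top",*tc(x,y),z)[:2] for x,y,z,_,_ in L]);Q=np.array([[a,b] for *_,a,b in L])/1000
f=lambda s:(np.c_[np.cos(s[2])*Q[:,0]-np.sin(s[2])*Q[:,1]+s[0],np.sin(s[2])*Q[:,0]+np.cos(s[2])*Q[:,1]+s[1]]-W).ravel()
s=least_squares(f,[.6,-.15,0],loss="soft_l1",f_scale=.003);print("pose",s.x);print(np.round(f(s.x).reshape(-1,2)*1000,1))
s=s.x;c_,s_=np.cos(s[2]),np.sin(s[2])
w=lambda x,y,z:np.array([c_*x-s_*y+s[0]*1000,s_*x+c_*y+s[1]*1000,z])/1000
sc=lambda x,y:(260+x/4.6-.4,105+y/4.6-.4)
for nm,p,e in(("post top",w(0,65,178),(296,260)),("crosstab top",w(-10,195,175),(133,312)),("bolttab top",w(-6,118,175),(234,285)),("corner -30,221",w(-30,221,130),(115,392)),("corner -30,93",w(-30,93,130),(275,352))):
    print(nm,np.round(p,3),"scene pred",np.round(proj("scene",p),1),"seen",np.round(sc(*e),1))
print("boom head",tri(ray("scene",*sc(222,125)),ray("top",392*.7,350*.7)))
E
```

```text
housing px [185 176 181] [152 159 158] side [54 55 57]
rect ((578.7332763671875, -66.01282501220703), (77.52698516845703, 160.78558349609375), 14.128121376037598) want 56x128
pose [ 0.58223422 -0.22655785  0.01317473]
[[-0.8  3.2]
 [ 0.2 -2.5]
 [-0.9 -1.8]
 [-2.1  0.8]
 [ 0.6 -0.1]
 [ 3.1  0.9]
 [ 1.3 -0.8]
 [ 0.3 -0.1]
 [-1.2  0.6]]
post top [ 0.581 -0.162  0.178] scene pred [324.  160.9] seen [323.9 161.1]
crosstab top [ 0.57  -0.032  0.175] scene pred [288.5 172.8] seen [288.5 172.4]
bolttab top [ 0.575 -0.109  0.175] scene pred [310.2 166.5] seen [310.5 166.6]
corner -30,221 [ 0.549 -0.006  0.13 ] scene pred [284.1 192.1] seen [284.6 189.8]
corner -30,93 [ 0.551 -0.134  0.13 ] scene pred [321.3 181.7] seen [319.4 181.1]
boom head (array([0.39229439, 0.03321214, 0.37066151]), [np.float64(0.0005857878775799752), np.float64(0.0005857878775799549)])
```

Both views agree on the pen pose within about 2 px. The boom head hangs at about (0.39, 0.03, 0.37), close to the forearm path for the cross catch, so I'll get its extents and the arm's link geometry.

```bash
python3 - <<'E'
from h import *
from workcell import kinematics
from scipy.spatial.transform import Rotation as R
from scipy.optimize import least_squares
for z in(.26,.28,.3,.32,.34,.4,.42,.44,.46):
    p=proj("scene",np.array([.392,.033,z]));print(z,"scene crop",np.round((p-[260,105])*4.6))
k=.7
for nm,a,b in(("clamp",(318,230),(290,333)),("rod end",(235,273),(216,322)),("head",(437,190),(392,350))):
    print(nm,tri(ray("scene",a[0]*k,a[1]*k),ray("top",b[0]*k,b[1]*k)))
D=[]
for x in(.4,.5,.6,.75):
  for z in(.15,.3):
    for t in(-.4,0,.4):
      q=R.from_matrix([[1,0,0],[0,-1,0],[0,0,-1]])
      q=R.from_euler('y',t)*q
      s=kinematics.solve_ik([x,0,z],q.as_quat())
      if s is not None and abs(s[3])<.05: D.append((x,z,t,*s))
D=np.array(D);print(len(D),np.round(D[:3],3).tolist())
def f(p):
    a,h,L1,L2,e,d=p;j2,j3,j5=D[:,4],D[:,5],D[:,7]
    A=j2+j3;T=A+j5
    r=a+L1*np.sin(j2)+L2*np.sin(A)+e*np.cos(A)+d*np.sin(T)
    z=h+L1*np.cos(j2)+L2*np.cos(A)-e*np.sin(A)+d*np.cos(T)
    return np.r_[r-D[:,0],z-D[:,1]]
s=least_squares(f,[0,.3,.45,.45,0,.25]);print("a h L1 L2 e d",s.x,"err",abs(s.fun).max())
a,h,L1,L2,e,d=s.x
for pos,yaw in(([.57,-.03,.17],0),([.575,-.11,.17],np.pi/2),([.58,-.16,.16],0)):
  for y in(yaw,yaw+np.pi):
    q=(R.from_euler('z',y-np.pi/2)*R.from_matrix([[1,0,0],[0,-1,0],[0,0,-1]])).as_quat()
    j=kinematics.solve_ik(pos,q)
    if j is None: print("none");continue
    print(np.round(j,2),"elbow r,z",a+L1*np.sin(j[1]),h+L1*np.cos(j[1]),"wrist z",pos[2]-d*np.cos(j[1]+j[2]+j[4]))
E
```

```text
0.26 scene crop [210. 323.]
0.28 scene crop [212. 288.]
0.3 scene crop [213. 253.]
0.32 scene crop [215. 217.]
0.34 scene crop [217. 180.]
0.4 scene crop [222.  67.]
0.42 scene crop [224.  28.]
0.44 scene crop [226. -12.]
0.46 scene crop [228. -53.]
clamp (array([0.43247281, 0.22153431, 0.32156092]), [np.float64(0.008075526452238559), np.float64(0.00807552645223855)])
rod end (array([0.45540708, 0.36051824, 0.27238746]), [np.float64(0.0008233995300444874), np.float64(0.000823399530044479)])
head (array([0.39356827, 0.03502203, 0.36742657]), [np.float64(0.0015449009738553192), np.float64(0.001544900973855306)])
24 [[0.4, 0.15, -0.4, -0.005, -0.011, 2.439, 0.007, 0.313, 1.559], [0.4, 0.15, 0.0, -0.004, 0.14, 2.184, -0.0, 0.817, 1.567], [0.4, 0.15, 0.4, -0.003, 0.36, 1.948, -0.001, 1.233, 1.569]]
a h L1 L2 e d [4.88664377e-06 2.94003033e-01 5.68097211e-01 4.94297833e-01
 5.84991286e-02 3.25702096e-01] err 2.88419014987662e-06
none
[-0.06  0.36  1.82 -0.    0.96 -0.06] elbow r,z 0.1986393929841589 0.8262424289137394 wrist z 0.495702096499019
[-0.19  0.38  1.79 -0.    0.97  1.38] elbow r,z 0.2095789667830686 0.8220306332310313 wrist z 0.495702096499019
[-0.19  0.38  1.79 -0.    0.97 -1.76] elbow r,z 0.2095789667830686 0.8220306332310313 wrist z 0.495702096499019
[-0.27  0.41  1.76 -0.    0.97  2.87] elbow r,z 0.2278812029421956 0.8143940649583833 wrist z 0.48570209649901896
[-0.27  0.41  1.76 -0.    0.97 -0.27] elbow r,z 0.2278812029421956 0.8143940649583833 wrist z 0.48570209649901896
```

Head spans z 0.285 to 0.415 at x 0.39. The forearm there is at about z 0.66, so there is clearance. Squeezing the cross catch.

```bash
cat >> h.py <<'E'
from scipy.spatial.transform import Rotation as R
S=(0.58223,-0.22656,0.01317)
def pen(x,y,z):  # mm, pen -> world m
    c,s=np.cos(S[2]),np.sin(S[2]);return np.array([c*x-s*y+S[0]*1e3,s*x+c*y+S[1]*1e3,z])/1e3
def down(a):     # tool down, jaws closing along pen direction a (0: pen x)
    return (R.from_euler('z',S[2]+a+np.pi/2)*R.from_matrix([[1,0,0],[0,-1,0],[0,0,-1]])).as_quat()
def rep(o): 
    print("t %.1f"%o["time_s"],"p",np.round(o["position"],4),"w %.4f"%o["gripper_width"],"gf",np.round(o["grip_force"],1),"F",np.round(o["wrist_force"],1),"q",np.round(o["joint_pos"],2))
E
python3 - <<'E'
from h import *
from workcell import *
print(bot.tcp_to_tips)
bot.servo_line([.181,-.598,.43],velocity=.25)
q=down(0)
print(np.round(kinematics.solve_ik(pen(9,195,400),q),2))
bot.reach(pen(9,195,400),q);rep(get_obs())
bot.servo_line(pen(9,195,230),velocity=.2)
bot.servo_line(pen(9,195,163),velocity=.08);rep(get_obs())
hand.move_gripper(.045,40);rep(get_obs())
hand.move_gripper(.015,40);rep(get_obs())
E
```

```text
0.017
[-0.06  0.19  1.52 -0.    1.43 -0.07]
t 3.5 p [ 0.5887 -0.0323  0.4001] w 0.0856 gf 0.0 F [-0.  -0.2 -0.1] q [-0.06  0.19  1.52 -0.    1.43 -0.07]
t 5.4 p [ 0.5891 -0.0315  0.1634] w 0.0854 gf 0.0 F [0.4 0.8 0.3] q [-0.06  0.39  1.79  0.    0.96 -0.07]
t 5.9 p [ 0.5887 -0.0315  0.1631] w 0.0448 gf 0.0 F [-0.4  0.8 -0.2] q [-0.06  0.39  1.79 -0.    0.96 -0.07]
t 6.3 p [ 0.5909 -0.0314  0.1635] w 0.0183 gf 44.5 F [ 7.   0.  -3.8] q [-0.06  0.39  1.78  0.    0.96 -0.07]
```

The pads stopped at 18 mm with 44 N. I'll release, lift and check by picture.

```bash
python3 - <<'E'
from h import *
from workcell import *
bot.dwell(.2);rep(get_obs())
hand.move_gripper(.058,40)
bot.servo_line(pen(9,195,240),velocity=.2)
bot.reach(pen(-6,136,240),down(np.pi/2));rep(get_obs())
v=vision.read_camera("scene")["frame"];t=vision.read_camera("top")["frame"]
a=cv2.resize(v[105:205,240:350,::-1],None,fx=3.6,fy=3.6,interpolation=2);b=cv2.resize(t[150:210,270:370,::-1],(396,238),interpolation=2)
b=cv2.copyMakeBorder(b,0,360-238,0,0,0);cv2.imwrite("pics/c1.png",np.hstack([a,b]))
E
```

```text
t 6.5 p [ 0.5909 -0.0315  0.1635] w 0.0188 gf 44.5 F [ 6.9  0.8 -2.6] q [-0.06  0.39  1.78  0.    0.96 -0.07]
t 8.9 p [ 0.5742 -0.0905  0.2394] w 0.0581 gf 0.0 F [0.6 0.7 0.2] q [-0.16  0.29  1.74  0.    1.11 -1.74]
```

View pics/c1.png

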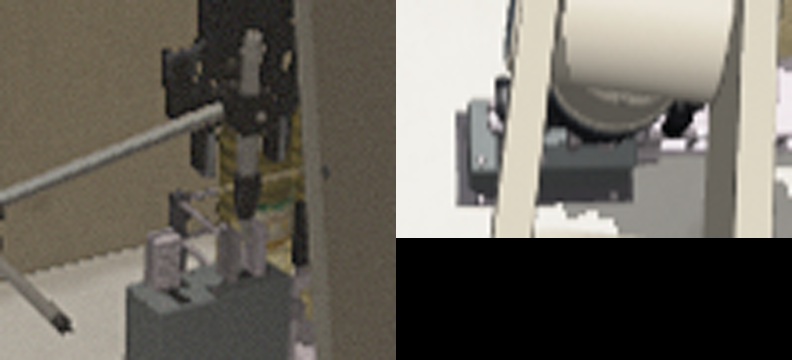

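The cross tab at (162,262) now lies against its ear, where there was a gap before. Now the bolt catch.

```bash
python3 - <<'E'
from h import *
from workcell import *
bot.servo_line(pen(-6,136,163),velocity=.1);rep(get_obs())
hand.move_gripper(.015,40);bot.dwell(.2);rep(get_obs())
hand.move_gripper(.058,40);rep(get_obs())
bot.servo_line(pen(-6,136,240),velocity=.2)
q=down(0)
bot.reach(pen(1,65,240),q);rep(get_obs())
v=vision.read_camera("scene")["frame"];t=vision.read_camera("top")["frame"]
a=cv2.resize(v[105:205,240:350,::-1],None,fx=3.6,fy=3.6,interpolation=2);b=cv2.resize(t[150:210,270:370,::-1],(396,238),interpolation=2)
b=cv2.copyMakeBorder(b,0,360-238,0,0,0);cv2.imwrite("pics/c2.png",np.hstack([a,b]))
E
```

```text
t 9.9 p [ 0.5749 -0.0907  0.1635] w 0.0578 gf 0.0 F [ 0.3 -0.7 -0.3] q [-0.16  0.38  1.8   0.    0.96 -1.74]
t 10.6 p [ 0.5752 -0.0911  0.1641] w 0.0186 gf 39.6 F [-0.7 -5.   5.7] q [-0.16  0.38  1.8  -0.    0.96 -1.74]
t 11.0 p [ 0.5743 -0.0905  0.1628] w 0.0579 gf 0.0 F [ 0.1 -0.8 -0.5] q [-0.16  0.38  1.8   0.    0.96 -1.74]
t 12.9 p [ 0.582  -0.1613  0.2393] w 0.0575 gf 0.0 F [ 0.1 -0.3 -0.2] q [-0.27  0.33  1.69  0.    1.12 -0.29]
```

View pics/c2.png

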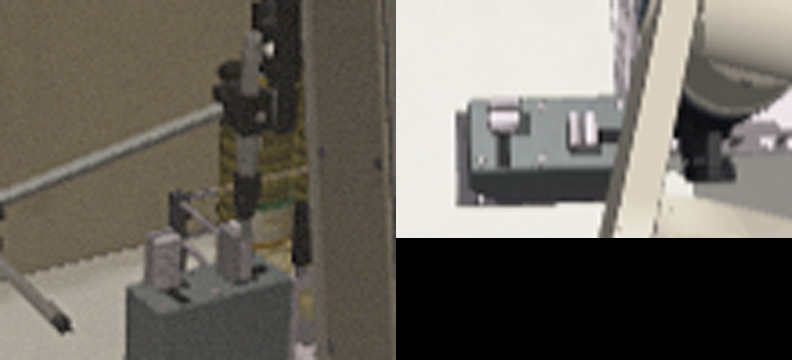

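Both pairs are closed in the top view: cross at (505,115), bolt at (582,128). Now I'll grip the post and test the first part of the swing.

```bash
python3 - <<'E'
from h import *
from workcell import *
bot.servo_line(pen(1,65,155),velocity=.1);rep(get_obs())
hand.move_gripper(.008,80);rep(get_obs())
p=get_obs()["position"]
for i,a in enumerate(np.arange(.08,1.65,.08)):
    bot.servo_line(pen(-145*np.sin(a),-80+145*np.cos(a),155),down(a),velocity=.06)
    o=get_obs()
    if i%3==0: rep(o)
    if np.linalg.norm(o["wrist_force"])>40 or o["gripper_width"]<.013: rep(o);print("stop",a);break
rep(o)
E
```

```text
t 14.0 p [ 0.5829 -0.1617  0.1556] w 0.0581 gf 0.0 F [-0.2 -1.  -0.8] q [-0.27  0.42  1.76 -0.    0.96 -0.29]
t 14.4 p [ 0.5825 -0.1616  0.1557] w 0.0159 gf 77.8 F [-1.5  0.2  5.3] q [-0.27  0.42  1.76 -0.    0.96 -0.29]
t 14.8 p [ 0.5702 -0.1621  0.1557] w 0.0160 gf 78.2 F [0.9 2.7 6.2] q [-0.28  0.41  1.79  0.    0.95 -0.37]
t 15.8 p [ 0.5362 -0.169   0.1557] w 0.0162 gf 78.5 F [-0.6  5.1  8.3] q [-0.31  0.36  1.85  0.    0.93 -0.64]
t 16.9 p [ 0.5043 -0.1838  0.1556] w 0.0161 gf 78.7 F [-2.3  6.7 11.1] q [-0.35  0.33  1.9   0.    0.91 -0.93]
t 17.9 p [ 0.4766 -0.2061  0.1555] w 0.0162 gf 79.3 F [-8.5  7.7 18.3] q [-0.41  0.31  1.94  0.    0.9  -1.22]
t 18.9 p [ 0.4556 -0.2338  0.1555] w 0.0163 gf 79.6 F [-9.6  7.6 19.4] q [-0.48  0.3   1.95  0.    0.9  -1.53]
t 19.9 p [ 0.4415 -0.266   0.1555] w 0.0165 gf 79.9 F [-14.2   5.4  21.6] q [-0.54  0.3   1.95 -0.    0.9  -1.84]
t 20.9 p [ 0.4354 -0.3007  0.1556] w 0.0163 gf 80.0 F [-17.9   3.   21.7] q [-0.61  0.32  1.92 -0.    0.91 -2.14]
t 21.3 p [ 0.4353 -0.3126  0.1556] w 0.0160 gf 80.0 F [-17.4   2.4  21.1] q [-0.62  0.33  1.9  -0.    0.91 -2.24]
```

```bash
python3 - <<'E'
from h import *
from workcell import *
bot.dwell(.5);rep(get_obs())
v=vision.read_camera("scene")["frame"];t=vision.read_camera("top")["frame"]
a=cv2.resize(v[:,:,::-1],(400,300));b=cv2.resize(t[100:295,240:440,::-1],(400,390))
cv2.imwrite("pics/c3.png",np.hstack([cv2.copyMakeBorder(a,0,90,0,0,0),b]))
E
```

```text
t 21.8 p [ 0.4353 -0.3124  0.1556] w 0.0162 gf 79.9 F [-18.5   1.7  20.8] q [-0.62  0.33  1.9  -0.    0.91 -2.23]
```

View pics/c3.png

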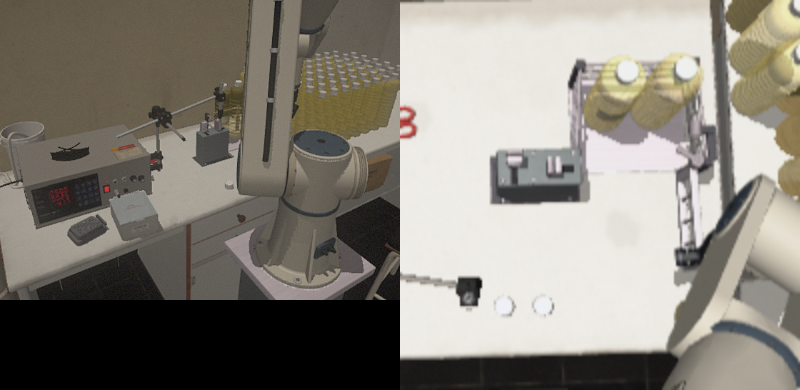

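The gate stands square to the front at (690,170–260), with the post in the jaws. Both catches are closed and the bottles have not moved. The label roll is hidden behind the arm, but it stands about 28 mm beyond the reach of the gate. Handing in.

```bash
python3 -c "
from workcell import hand_in
print(hand_in())"
```

```text
the job is handed in; nothing more can be done
None
```

I squeezed the cross catch home first, then the bolt catch, swung the gate out to about 1.6 rad (just past square), and handed the job in at about 22 s with the post still gripped; the judging result was not shown.

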